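# Hold the poacher flap half open for salting

## Robot

A 6-joint arm with a two-finger parallel gripper is mounted at the origin on the work surface. World frame = base frame: x ahead of the robot, y to its left, z up, the work surface at z = 0. Lengths are in m, angles in rad, forces in N, time in s.
With the tool pointing down it reaches from about 0.4 to 0.825 m from the base axis. Payload 7 kg.
Tool frame: the origin (TCP) lies on the centre line of the jaws, within the pads' length; the fingertips stand tip_reach ahead of it and the grasp point (between the pads) is the TCP (tip_reach is the distance from the TCP to the fingertips, in m); z points along the fingers, y is the line along which they close (so a half turn about z gives the same grasp; the last joint's range is limited). The gripper opens to 88 mm and grips with 3 to 60 N. Pads are 19 mm wide; open, the fingers measure 130 mm over their backs; the gripper's body (78 mm by 193 mm) begins 47 mm behind the grasp point.
Start: joints at [1.62, 0.359, 0.012, 0, -1.224, -0.288], TCP at [0.16, 0.656, 0.246] pointing down, gripper open.
Joint ranges: [-3.07, 3.07], [-1.43, 2.12], [-1.02, 1.25], [-3.03, 1.67], [-3.05, -0], [-3.03, 3.03]. Speed limits (rad/s): [2.39, 2.39, 3.01, 3.14, 3.14, 3.14].

## Interface

Orientations are given as [roll, pitch, yaw] about the fixed x, y, z axes, in that order (R = Rz(yaw) Ry(pitch) Rx(roll)).
In Python, from station import get_state, grab_frame, calibration, job_done, find_in, mark_of, tip_reach gives the robot as it stands.
- The arm moves only by the shell command python3 -m handwheel 'ROWS' [OPENING] [FORCE]. ROWS is JSON, a list of rows, each an object with "delta_pos": the shift along the world's x, y, z in units of 30 mm (1.0 is 30 mm), a list of three; "dr": the turn, a rotation vector about the world's x, y, z in degrees, a list of three. In form: [{"delta_pos": [tx, ty, tz], "dr": [rx, ry, rz]}, ...]. A call has 1 to 10 rows; each row shifts and turns the commanded pose from where the row before left it; what a row does not reach is not made up. A row lasts 1/10 s, in which the tool goes at most 50 mm and 8.59 degrees, less where a joint would pass 70% of its speed; a pose out of reach is approached as far as the arm can. A call is refused whole if a number of a shift passes 1 or a number of a turn 8.59, either way. A call with a gripper value outside its range is refused whole. OPENING is the closure, from -1 (fully open) to 1 (shut), set as the call begins (- or left out, the last holds). The fingers move at their own pace and stop on an object; FORCE is the grip in N (left out, the last holds). Time passes only in rows, so rows that do not move let the fingers close. It gives the time, the measured TCP pose, the force, the opening and the grip force at its end, in the units of the state.
- get_state(): the state, without advancing time (a new reading comes with each control period).
- grab_frame(name): name is "scene" or "top" or "wrist"; returns the picture (420x560x3 uint8, red, green, blue); there is no depth.
- calibration(name): a dict with "fx", "fy", "cx", "cy" (pixels), "extrinsics" (4x4, takes a point from world to camera coordinates). Camera axes: x right, y down, z forward; pixel columns grow to the right and rows downward; lengths in m; the calibration is good to about 2 mm. The wrist camera is an equidistant fisheye: a pixel r from the principal point sees the ray r / f radians off the axis. A picture is of the moment at which its call begins: read the wrist's pose just before it. calibration takes no time and is no camera call; for the wrist camera it gives the pose at the moment of the call.
- job_done(): hands the job in; it is judged then, once.
Trained networks look in the newest picture that a camera, given by its name, has taken for a name from the list of things; names that differ only in an ending like _2 or _b are one class to them, and where a whole thing is asked for, a point or a joint stands for the part that bears it (a point fixed in the world has none). Each returns a list of dicts, best first, with "conf" (0 to 1); they miss things now and then, are a little off and sometimes report something else, mostly with a low value. They report only what shows in the picture. A call takes as long as a camera call. They do not tell look-alikes from the thing itself.
- find_in(camera, query): "location" ([column, row] in pixels, amid what is visible of it).
- mark_of(camera, query): "location" ([column, row] in pixels: a listed point, or the origin of a listed thing).
The state is a dict: "t": time; "q": joint angles; "qd": joint speeds; "joint_efforts": joint torques, N m; "eef_pos": TCP position; "ee_rot": TCP orientation; "force": force on the tool from outside, world axes, zero at the start; "moment": the same for the moment, N m; "width": finger opening in m; "gripper_force": force on a finger pad.
Only numpy, scipy, OpenCV 4.12 (cv2) and the standard library are available. Lean on these libraries where they do the work, as an engineer would, in place of code of your own. Each camera call takes 0.05 s, during which the arm holds its last target. There are 200 camera calls.

## Task

I want to salt the larger of the two eggs in the egg poacher. Press down the thumb bar of the flap over that egg right to its stop first, since the flap sticks, then ease it back until the flap is just half open (30 degrees, the bar level with the hinge rod) and keep it pressed there: finish while still holding it. Leave the other flap shut, and the eggs and everything else where they are.

Things in the scene. Friction and masses are not known exactly. Their poses are not given: they have to be found in the camera images.
- poacher: Steel egg poacher in a white plastic rack, fixed on the tray, 116 x 210 mm. Origin at its underside, midway between the cups in y and 30 mm nearer the bars than the cups; x from the thumb bars to the cups (away from the robot), y to the left cup, z up. Two equal steel cups, 76 mm across, 96 mm apart along y, rims 80 mm up, each under a wire flap through which its egg is seen.
- large_egg: The larger egg (hen's), 46 mm thick, 56 mm tall, standing loose in one of the two cups; origin at the centre of its underside.
- small_egg: The smaller egg (quail's), 26 mm thick, 32 mm tall, same shell colour, standing in the other cup; origin at the centre of its underside.
- cup_left (a point): Centre of the inner floor of the left (poacher's +y) cup; at poacher x 30, y 48, z 30 mm.
- cup_right (a point): Centre of the inner floor of the right (poacher's -y) cup; at poacher x 30, y -48, z 30 mm.
- hinge_left (a point): Middle of the left flap's hinge, on the hinge rod; at poacher x -16, y 48, z 98 mm.
- hinge_right (a point): Middle of the right flap's hinge, on the hinge rod; at poacher x -16, y -48, z 98 mm.
- flap_left (a joint): Hinge of the left (+y) flap and its thumb bar, rad. 0 = shut, flap flat over its cup; grows as the bar goes down; 1.047 (60 deg) = bar on its stop. Half open = 0.524 (30 deg), bar level with the hinge rod. A return spring shuts it whenever let go: about 2 N on the bar when shut, 4 N half open, 7 N at the stop.
- flap_right (a joint): Hinge of the right (-y) flap and its thumb bar, rad. 0 = shut, flap flat over its cup; grows as the bar goes down; 1.047 (60 deg) = bar on its stop. Half open = 0.524 (30 deg), bar level with the hinge rod. A return spring shuts it whenever let go: about 2 N on the bar when shut, 4 N half open, 7 N at the stop.
- bar_left: Thumb bar of the left flap: round black roller bar, 12 mm thick, 44 mm long along the poacher's y, origin at its centre. On wire arms, 65 mm from the hinge on the robot's side (-x), across from the flap: shut 56 mm out and 32.5 mm above the hinge, half open 65 mm out and level with it, at the stop 56 mm out and 32.5 mm below. Pressed from above; clear space below.
- bar_right: Thumb bar of the right flap: round black roller bar, 12 mm thick, 44 mm long along the poacher's y, origin at its centre. On wire arms, 65 mm from the hinge on the robot's side (-x), across from the flap: shut 56 mm out and 32.5 mm above the hinge, half open 65 mm out and level with it, at the stop 56 mm out and 32.5 mm below. Pressed from above; clear space below.
- salt_cellar: Glass salt cellar with steel screw top, 44 mm across, 48 mm tall, on the tray; bystander. Origin under its centre.
- peg_a: Grey plastic clothes peg, 72 x 10 x 14 mm, lying on the tray; bystander. Origin under its centre.
- peg_b: A second such peg, lying on the tray; bystander. Origin under its centre.
- spoon: Steel spoon, 150 mm long, lying on the tray in front of the poacher; bystander. Origin under its middle, x along it.
- bowl: Blue ceramic bowl, 124 mm across, 55 mm tall, on the sill beside the tray; bystander. Origin under its centre.
- mug: White mug, 80 mm across, 90 mm tall, on the sill on the other side; bystander. Origin under its centre.
Things that resemble listed ones, but are neither listed nor needed, are in the scene too. What is shaped like the large_egg but blue is not meant.

How it is judged:
By the outcome, as a careful person would: the job done as asked, in the order asked, and still so for the second after the job is handed in, while the arm keeps its last pose, push and grip.
It also fails if it takes over 29 s, if anything falls off the work surface, if the arm or the gripper's body presses on something with over 40 N, if the wrist force passes 120 N, or if a joint passes its speed limit or range.

## Working session

There is one attempt and no reset: what is moved stays moved. The work goes in short steps, Python scripts to look and compute and a shell command to move; the robot and the scene stay as the last step left them, time stands still between calls to the robot, and variables do not carry over. Pictures are saved under pics/ and viewed, at most 10 in all, crops included, and the job is handed in when it is done.

```bash
mkdir -p pics
cat > h.py <<'E'
import numpy as np, cv2
from station import *
def snap(c,n):
    cal=calibration(c); im=grab_frame(c); cv2.imwrite(f'pics/{n}.png',im[:,:,::-1]); return cal,im
def ray(cal,px,fish=False):
    E=np.array(cal['extrinsics']);R=E[:3,:3];t=E[:3,3]
    a=(px[0]-cal['cx'])/cal['fx'];b=(px[1]-cal['cy'])/cal['fy']
    if fish:
        r=np.hypot(a,b);s=np.sin(r)/max(r,1e-9);d=np.array([a*s,b*s,np.cos(r)])
    else: d=np.array([a,b,1.])
    d=R.T@d; return -R.T@t,d/np.linalg.norm(d)
def tri(rs):
    A=sum(np.eye(3)-np.outer(d,d) for o,d in rs);b=sum((np.eye(3)-np.outer(d,d))@o for o,d in rs)
    p=np.linalg.solve(A,b);return p,[np.linalg.norm((np.eye(3)-np.outer(d,d))@(p-o)) for o,d in rs]
def atz(r,z): o,d=r; return o+d*(z-o[2])/d[2]
def proj(cal,p):
    E=np.array(cal['extrinsics']);c=E[:3,:3]@p+E[:3,3];return [cal['fx']*c[0]/c[2]+cal['cx'],cal['fy']*c[1]/c[2]+cal['cy']]
E
python3 - <<'E'
from h import *
s=get_state();print(s['eef_pos'],s['ee_rot'],s['width'],tip_reach if not callable(tip_reach) else tip_reach(),s['force'],s['t'])
C={c:snap(c,c+'0')[0] for c in('scene','top')}
a,b=[cv2.imread(f'pics/{c}0.png') for c in C]
for q in['poacher','bar_left','bar_right','hinge_left','hinge_right','cup_left','cup_right','large_egg','small_egg']:
    L={}
    for c in C:
        L[c]=mark_of(c,q); print(q,c,[(np.round(x['location']),round(x['conf'],2)) for x in L[c][:3]])
    if all(L.values()):
        p,e=tri([ray(C[c],L[c][0]['location']) for c in C]);print('   ',p.round(4),np.round(e,4))
print(get_state()['t'])
E
```

```text
[0.15957149 0.65540978 0.24463224] [ 3.13994504e+00 -1.46764712e-04 -2.38918949e-01] 0.0875198602269578 0.019 [-0.01939691  0.0683214  -0.66836935] 0.0
poacher scene [(array([248., 244.]), 0.76)]
poacher top []
bar_left scene [(array([122., 284.]), 0.7), (array([256., 202.]), 0.59)]
bar_left top [(array([307., 221.]), 0.45)]
    [ 0.6054 -0.267   0.1159] [0.2144 0.2144]
bar_right scene [(array([251., 215.]), 0.67), (array([225., 211.]), 0.6)]
bar_right top [(array([336., 230.]), 0.6)]
    [ 0.5727 -0.109   0.1063] [0.0384 0.0384]
hinge_left scene [(array([262., 221.]), 0.64), (array([240., 255.]), 0.18)]
hinge_left top [(array([306., 203.]), 0.59)]
    [ 0.6311 -0.0552  0.1102] [0.0043 0.0043]
hinge_right scene [(array([232., 229.]), 0.84)]
hinge_right top [(array([336., 208.]), 0.56), (array([265., 200.]), 0.46)]
    [ 0.6168 -0.1456  0.1188] [0.0036 0.0036]
cup_left scene [(array([270., 246.]), 0.79)]
cup_left top [(array([312., 195.]), 0.59)]
    [ 0.6757 -0.0677  0.0373] [0.0078 0.0078]
cup_right scene [(array([238., 253.]), 0.7)]
cup_right top [(array([336., 199.]), 0.6)]
    [ 0.6573 -0.1535  0.0455] [0.0039 0.0039]
large_egg scene [(array([237., 173.]), 0.65), (array([349., 272.]), 0.49), (array([264., 244.]), 0.45)]
large_egg top [(array([256., 143.]), 0.64), (array([293., 296.]), 0.6), (array([310., 196.]), 0.43)]
    [ 0.6821 -0.0267  0.436 ] [0.107 0.107]
small_egg scene [(array([238., 256.]), 0.44)]
small_egg top [(array([335., 199.]), 0.55), (array([129., 284.]), 0.48)]
    [ 0.6596 -0.1537  0.0315] [0.0058 0.0058]
1.0
```

View pics/scene0.png

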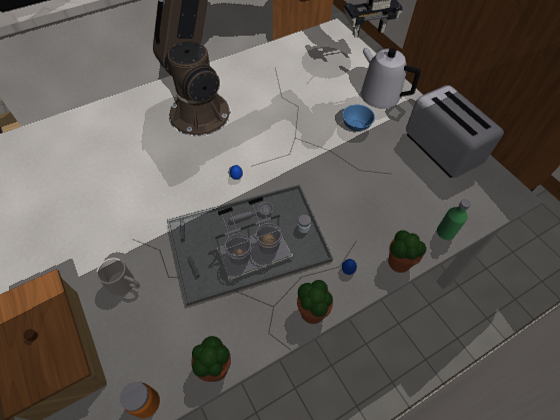

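View pics/top0.png

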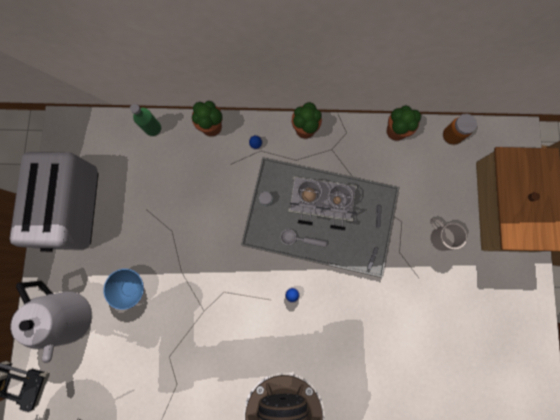

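The scene view shows the black bars at (226,211) and (256,201), with the cups at (238,248) and (268,238). In the top view the bars are at (306,222) and (338,228), with the left flap at (312,193) and the right at (340,197). I'll zoom in to compare the eggs.

Run:
```python
from h import *
a=cv2.imread('pics/scene0.png')[190:280,205:305];b=cv2.imread('pics/top0.png')[165:255,275:375]
o=np.hstack([cv2.resize(x,(400,360),interpolation=cv2.INTER_CUBIC) for x in(a,b)])
cv2.imwrite('pics/crop.png',cv2.convertScaleAbs(o,alpha=1.6))
S,T=calibration('scene'),calibration('top')
for n,s,t in[('barL',(256,202),(306,222)),('barR',(226,211),(338,228)),]:
    p,e=tri([ray(S,s),ray(T,t)]);print(n,p.round(4),np.round(e,4))
```

```text
barL [ 0.5729 -0.0491  0.1327] [0.0021 0.0021]
barR [ 0.5575 -0.1423  0.1333] [0.0027 0.0027]
```

View pics/crop.png

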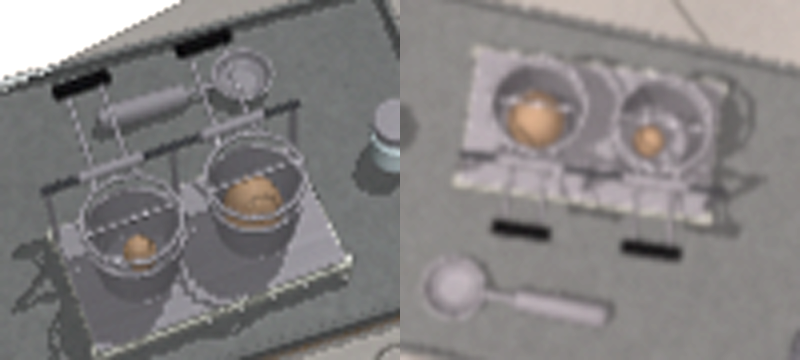

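The larger egg is clearly in the left (+y) cup; in the top crop it is the bigger of the two, at about (535,120) against (650,140). The left bar is near (0.573, -0.049, 0.133) and the poacher's yaw is about -9.4°. I'll move near it with the gripper closed. I'll also tilt the tool a little so that its wide body clears the right bar.

```bash
python3 -m handwheel '[{"delta_pos":[0.51,-0.98,0],"dr":[0,0,0.5]},{"delta_pos":[0.51,-0.98,0],"dr":[0,0,0.5]},{"delta_pos":[0.51,-0.98,0],"dr":[0,0,0.5]},{"delta_pos":[0.51,-0.98,0],"dr":[0,0,0.5]},{"delta_pos":[0.51,-0.98,0],"dr":[0,0,0.5]},{"delta_pos":[0.51,-0.98,0],"dr":[0,0,0.5]},{"delta_pos":[0.51,-0.98,0],"dr":[0,0,0.5]},{"delta_pos":[0.51,-0.98,0],"dr":[0,0,0.5]},{"delta_pos":[0.51,-0.98,0],"dr":[0,0,0]},{"delta_pos":[0.51,-0.98,0],"dr":[0,0,0]}]' 1 20
python3 -m handwheel '[{"delta_pos":[0.51,-0.98,0],"dr":[0,0,0]},{"delta_pos":[0.51,-0.98,0],"dr":[0,0,0]},{"delta_pos":[0.51,-0.98,0],"dr":[0,0,0]},{"delta_pos":[0.51,-0.98,0],"dr":[0,0,0]},{"delta_pos":[0.51,-0.98,0],"dr":[0,0,0]},{"delta_pos":[0.51,-0.98,0],"dr":[0,0,0]},{"delta_pos":[0.51,-0.98,0],"dr":[0,0,0]},{"delta_pos":[0.51,-0.98,0],"dr":[0,0,0]},{"delta_pos":[0.51,-0.98,0],"dr":[0,0,0]},{"delta_pos":[0.51,-0.98,0],"dr":[0,0,0]}]'
python3 -m handwheel '[{"delta_pos":[0.51,-0.98,0],"dr":[-2.7,-3.6,0]},{"delta_pos":[0.51,-0.98,0],"dr":[-2.7,-3.6,0]},{"delta_pos":[0.51,-0.98,0],"dr":[-2.7,-3.6,0]},{"delta_pos":[0,0,0],"dr":[-2.7,-3.6,0]},{"delta_pos":[0,0,0],"dr":[-2.7,-3.6,0]},{"delta_pos":[0,0,0],"dr":[0,0,0]}]'
python3 - <<'E'
from h import *
cal,_=snap('wrist','w0')
S,T=calibration('scene'),calibration('top')
for q in['bar_left','bar_right','hinge_left','hinge_right']:
    for x in mark_of('wrist',q)[:3]:
        print(q,np.round(x['location']),round(x['conf'],2),atz(ray(cal,x['location'],1),.133 if 'bar' in q else .1).round(4))
print(get_state()['eef_pos'],get_state()['ee_rot'],get_state()['t'])
E
```

```text
t: 2.0
eef_pos: [0.3131, 0.3606, 0.2458]
ee_rot: [-3.141, -0.0, -0.169]
force: [0.2, 0.1, -0.2]
width: 0.0136
gripper_force: 0.0
t: 3.0
eef_pos: [0.4662, 0.0665, 0.2459]
ee_rot: [-3.141, -0.001, -0.169]
force: [0.6, 1.1, 0.2]
width: 0.0006
gripper_force: 0.0
t: 3.6
eef_pos: [0.5095, -0.0214, 0.2444]
ee_rot: [2.952, -0.347, -0.134]
force: [-0.9, -0.2, 0.0]
width: 0.0004
gripper_force: 0.0
bar_left [276. 176.] 0.91 [ 0.5719 -0.0473  0.133 ]
bar_right [384. 172.] 0.94 [ 0.5605 -0.1471  0.133 ]
bar_right [292. 138.] 0.37 [ 0.6024 -0.0675  0.133 ]
hinge_left [274. 125.] 0.72 [ 0.6272 -0.0618  0.1   ]
hinge_right [363. 123.] 0.83 [ 0.6188 -0.1558  0.1   ]
[ 0.51244909 -0.01989485  0.2462871 ] [ 2.95618342 -0.34754584 -0.13693651] 3.85
```

View pics/w0.png

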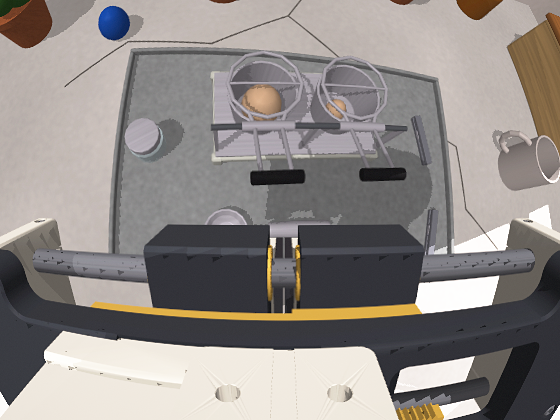

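The wrist picture shows the left bar at (277,177) and the right bar at (383,174), with the big egg at (262,100) in the left cup. That agrees with the triangulation: left bar ≈ (0.572, -0.048, 0.133).

```bash
cat >> h.py <<'E'
from scipy.spatial.transform import Rotation as Ro
def tip():
    s=get_state();R=Ro.from_euler('xyz',s['ee_rot']).as_matrix();return np.array(s['eef_pos'])+.019*R[:,2],R
E
python3 - <<'E'
from h import *
t,R=tip();print(t,R.round(3))
tgt=np.array([.572,-.048,.133])-.003*np.array([.992,-.12,0])+[0,0,.006+.003+.015]
print(tgt,(tgt-t)/.03)
E
```

```text
[ 0.51827174 -0.02423293  0.22872926] [[ 0.931 -0.196  0.306]
 [-0.128 -0.965 -0.228]
 [ 0.341  0.173 -0.924]]
[ 0.569024 -0.04764   0.157   ] [ 1.69174212 -0.7802357  -2.39097536]
```

```bash
python3 -m handwheel '[{"delta_pos":[0.5,-0.2,-0.5],"dr":[0,0,0]},{"delta_pos":[0.5,-0.2,-0.6],"dr":[0,0,0]},{"delta_pos":[0.4,-0.2,-0.6],"dr":[0,0,0]},{"delta_pos":[0.3,-0.2,-0.6],"dr":[0,0,0]},{"delta_pos":[0,0,0],"dr":[0,0,0]},{"delta_pos":[0,0,0],"dr":[0,0,0]}]'
python3 - <<'E'
from h import *
cal,_=snap('wrist','w1')
for q in['bar_left','bar_right']:
    for x in mark_of('wrist',q)[:2]:
        print(q,np.round(x['location']),round(x['conf'],2),atz(ray(cal,x['location'],1),.133).round(4))
print(tip()[0],get_state()['t'],get_state()['force'])
E
```

```text
t: 4.45
eef_pos: [0.5629, -0.0449, 0.1766]
ee_rot: [2.954, -0.347, -0.137]
force: [-0.0, 1.3, 0.6]
width: 0.0006
gripper_force: 0.0
bar_left [272. 252.] 0.55 [ 0.5694 -0.0469  0.133 ]
bar_right [414. 236.] 0.61 [ 0.5584 -0.1449  0.133 ]
[ 0.56893102 -0.04827812  0.16023346] 4.6 [-0.23745919  0.56755041  0.01343457]
```

View pics/w1.png

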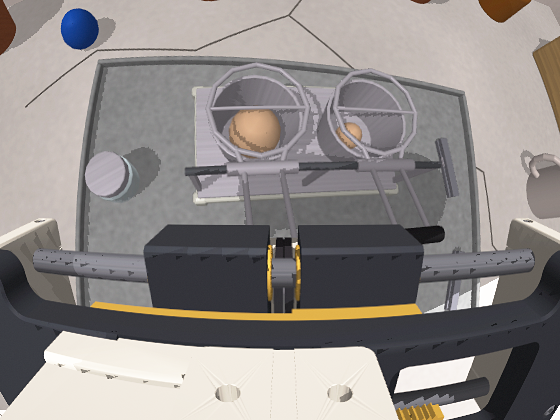

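The tool is centred over the left bar, which is hidden behind the fingers; its wires show at x≈247 and 290. Now I'll press, following the bar's arc.

```bash
python3 -m handwheel '[{"delta_pos":[0,0,-0.25],"dr":[0,0,0]},{"delta_pos":[0,0,-0.25],"dr":[0,0,0]},{"delta_pos":[-0.04,0,-0.15],"dr":[0,0,0]},{"delta_pos":[-0.04,0,-0.1],"dr":[0,0,0]},{"delta_pos":[0,0,0],"dr":[0,0,0]},{"delta_pos":[0,0,0],"dr":[0,0,0]}]'
python3 -m handwheel '[{"delta_pos":[-0.08,0.01,-0.15],"dr":[0,0,0]},{"delta_pos":[-0.05,0.01,-0.15],"dr":[0,0,0]},{"delta_pos":[-0.05,0,-0.15],"dr":[0,0,0]},{"delta_pos":[-0.04,0,-0.15],"dr":[0,0,0]},{"delta_pos":[0,0,0],"dr":[0,0,0]},{"delta_pos":[0,0,0],"dr":[0,0,0]}]'
python3 - <<'E'
from h import *
print(tip()[0])
E
```

```text
t: 5.2
eef_pos: [0.5603, -0.0443, 0.1542]
ee_rot: [2.955, -0.348, -0.136]
force: [-1.8, 2.4, 3.2]
width: 0.0006
gripper_force: 1.6
t: 5.8
eef_pos: [0.5534, -0.0439, 0.1358]
ee_rot: [2.954, -0.347, -0.136]
force: [-2.1, 2.8, 3.3]
width: 0.0002
gripper_force: 2.0
[ 0.55918146 -0.04830514  0.11825557]
```

```bash
python3 -m handwheel '[{"delta_pos":[-0.02,0,-0.18],"dr":[0,0,0]},{"delta_pos":[-0.01,0,-0.18],"dr":[0,0,0]},{"delta_pos":[0.01,0,-0.18],"dr":[0,0,0]},{"delta_pos":[0.02,0,-0.18],"dr":[0,0,0]},{"delta_pos":[0.04,-0.01,-0.18],"dr":[0,0,0]},{"delta_pos":[0.05,-0.01,-0.18],"dr":[0,0,0]},{"delta_pos":[0,0,0],"dr":[0,0,0]},{"delta_pos":[0,0,0],"dr":[0,0,0]}]'
python3 -m handwheel '[{"delta_pos":[0.06,-0.01,-0.1],"dr":[0,0,0]},{"delta_pos":[0.06,-0.01,-0.1],"dr":[0,0,0]},{"delta_pos":[0,0,0],"dr":[0,0,0]},{"delta_pos":[0,0,0],"dr":[0,0,0]}]'
python3 - <<'E'
from h import *
cal,_=snap('wrist','w2')
print(tip()[0],get_state()['t'])
E
```

```text
t: 6.6
eef_pos: [0.5564, -0.0444, 0.1039]
ee_rot: [2.955, -0.348, -0.136]
force: [-1.7, 4.2, 4.5]
width: 0.0007
gripper_force: 2.7
t: 7.0
eef_pos: [0.5601, -0.0449, 0.0981]
ee_rot: [2.955, -0.348, -0.136]
force: [-1.4, 4.1, 6.2]
width: 0.0006
gripper_force: 2.9
[ 0.56588328 -0.04920075  0.08057683] 7.05
```

View pics/w2.png

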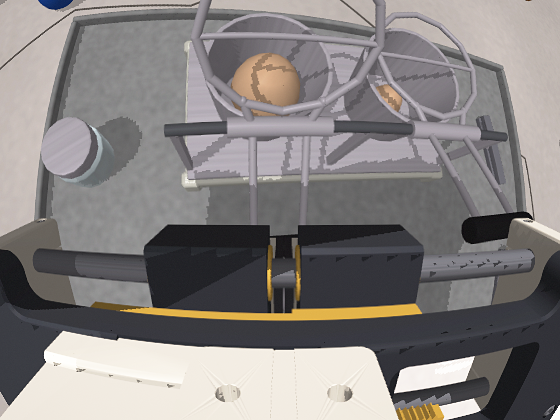

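The left flap is well up and the right flap is still shut, with its bar at (495,228) clear of the body. I'll continue to the stop.

```bash
python3 -m handwheel '[{"delta_pos":[0.05,-0.01,-0.08],"dr":[0,0,0]},{"delta_pos":[0,0,0],"dr":[0,0,0]},{"delta_pos":[0,0,0],"dr":[0,0,0]}]'
python3 -m handwheel '[{"delta_pos":[0.04,0,-0.07],"dr":[0,0,0]},{"delta_pos":[0,0,0],"dr":[0,0,0]},{"delta_pos":[0,0,0],"dr":[0,0,0]}]'
python3 -m handwheel '[{"delta_pos":[0.02,0,-0.07],"dr":[0,0,0]},{"delta_pos":[0,0,0],"dr":[0,0,0]},{"delta_pos":[0,0,0],"dr":[0,0,0]}]'
python3 -m handwheel '[{"delta_pos":[0,0,-0.07],"dr":[0,0,0]},{"delta_pos":[0,0,0],"dr":[0,0,0]},{"delta_pos":[0,0,0],"dr":[0,0,0]}]'
```

```text
t: 7.35
eef_pos: [0.5623, -0.0451, 0.097]
ee_rot: [2.955, -0.35, -0.136]
force: [-5.9, 3.5, 14.4]
width: 0.0006
gripper_force: 7.9
t: 7.65
eef_pos: [0.5643, -0.0453, 0.0964]
ee_rot: [2.955, -0.353, -0.136]
force: [-13.2, 4.9, 26.5]
width: 0.0006
gripper_force: 14.5
t: 7.95
eef_pos: [0.5657, -0.0454, 0.0959]
ee_rot: [2.955, -0.356, -0.136]
force: [-16.7, 5.4, 38.0]
width: 0.0002
gripper_force: 20.9
t: 8.25
eef_pos: [0.5667, -0.0455, 0.0954]
ee_rot: [2.954, -0.359, -0.136]
force: [-21.4, 5.5, 49.0]
width: 0.0002
gripper_force: 26.5
```

The force climbs steeply at TCP z≈0.097, so the stop is reached. Now I'll ease back along the arc towards half open.

```bash
python3 -m handwheel '[{"delta_pos":[-0.06,0,0.12],"dr":[0,0,0]},{"delta_pos":[-0.07,0.01,0.12],"dr":[0,0,0]},{"delta_pos":[-0.07,0.01,0.12],"dr":[0,0,0]},{"delta_pos":[-0.06,0.01,0.12],"dr":[0,0,0]},{"delta_pos":[-0.05,0.01,0.12],"dr":[0,0,0]},{"delta_pos":[-0.04,0.01,0.12],"dr":[0,0,0]},{"delta_pos":[-0.03,0,0.12],"dr":[0,0,0]},{"delta_pos":[-0.03,0,0.12],"dr":[0,0,0]},{"delta_pos":[0,0,0],"dr":[0,0,0]},{"delta_pos":[0,0,0],"dr":[0,0,0]}]'
python3 - <<'E'
from h import *
s=get_state();p=s['eef_pos'];print(p,.342*p[0]-.94*p[2],s['t'],s['force'])
C={}
for c in('scene','top','wrist'): C[c]=snap(c,c+'3')[0]
a=cv2.imread('pics/scene3.png')[170:270,205:305]
o=np.hstack([cv2.resize(a,(440,420),interpolation=cv2.INTER_CUBIC)*1,cv2.resize(cv2.imread('pics/wrist3.png')[0:260,150:370],(355,420))])
cv2.imwrite('pics/c3.png',o)
E
```

```text
t: 9.25
eef_pos: [0.551, -0.0436, 0.1181]
ee_rot: [2.955, -0.348, -0.136]
force: [-0.2, 2.3, 4.0]
width: 0.0005
gripper_force: 2.3
[ 0.55098262 -0.04356254  0.11812966] 0.07739417581298487 9.25 [-0.24224389  2.3439812   4.00442019]
```

View pics/c3.png

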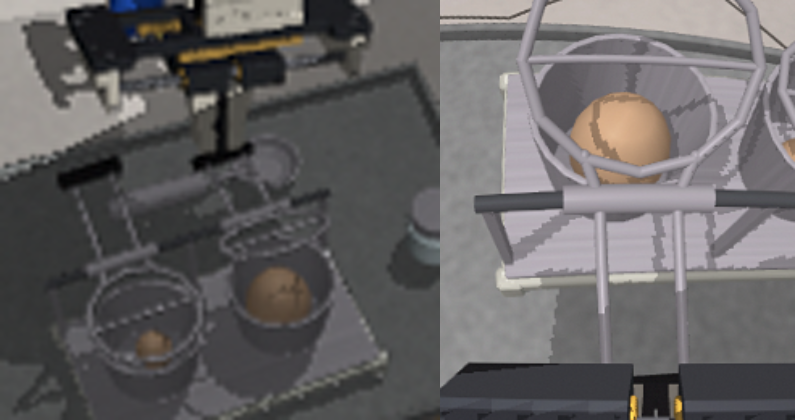

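Still in contact, at about 40°. I'll rise another ~10.5 mm, then check the angle from the flap's cross wire. It spans (207,107)–(310,107) shut in w1 and (202,38)–(346,40) now.

```bash
python3 -m handwheel '[{"delta_pos":[-0.01,0,0.09],"dr":[0,0,0]},{"delta_pos":[-0.01,0,0.09],"dr":[0,0,0]},{"delta_pos":[0,0,0.09],"dr":[0,0,0]},{"delta_pos":[0,0,0.06],"dr":[0,0,0]},{"delta_pos":[0,0,0],"dr":[0,0,0]},{"delta_pos":[0,0,0],"dr":[0,0,0]}]'
python3 - <<'E'
from h import *
import json
s=get_state();p=s['eef_pos'];print(p,.342*p[0]-.94*p[2],s['t'],s['force'])
C=snap('wrist','w4')[0]; json.dump({k:np.array(v).tolist() for k,v in C.items()},open('w4.json','w'))
a=cv2.imread('pics/w4.png')[0:225,150:390]; b=cv2.imread('pics/w1.png')[45:195,150:390]
cv2.imwrite('pics/c4.png',cv2.resize(np.vstack([a,b]),(480*3//3,750*600//750*1)) if 0 else np.hstack([cv2.resize(a,(400,375)),cv2.resize(b,(400,250))if 0 else cv2.copyMakeBorder(cv2.resize(b,(400,250)),0,125,0,0,cv2.BORDER_CONSTANT)]))
E
```

```text
t: 10.0
eef_pos: [0.5502, -0.0438, 0.1277]
ee_rot: [2.954, -0.347, -0.136]
force: [-0.2, 2.1, 4.0]
width: 0.0005
gripper_force: 2.0
[ 0.55023507 -0.04376964  0.12770427] 0.06813838049997024 10.0 [-0.23249883  2.07772629  3.96057483]
```

View pics/c4.png

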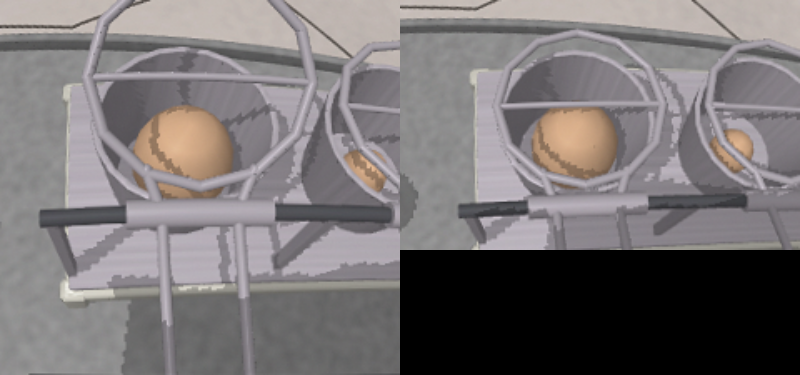

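Run:
```python
from h import *
import json
from scipy.optimize import least_squares
C4=json.load(open('w4.json'));E4=np.array(C4['extrinsics'])
def T(p,r):
    M=np.eye(4);M[:3,:3]=Ro.from_euler('xyz',r).as_matrix();M[:3,3]=p;return M
s=get_state();X=E4@T(s['eef_pos'],s['ee_rot'])
r1=[2.954,-.347,-.137];p1=np.array([.568931,-.048278,.160233])-.019*T([0,0,0],r1)[:3,2]
E1=X@np.linalg.inv(T(p1,r1))
def pr(E,P):
    c=E[:3,:3]@P+E[:3,3];r=np.hypot(c[0],c[1]);k=np.arctan2(r,c[2])/r
    return [C4['fx']*c[0]*k+C4['cx'],C4['fy']*c[1]*k+C4['cy']]
O4=[(205.2,46.2),(337.8,48.6),(226.2,128.4),(315,127.2)];O1=[(208.8,108),(308.4,106.8),(226.8,168.6),(298.8,166.8)]
def f(v,ez=None):
    h=v[:3];yaw,d,w,tw,th=v[3:8];e=v[8] if ez is None else ez
    R=Ro.from_euler('z',yaw).as_matrix();out=[]
    for E,O,a in((E4,O4,th),(E1,O1,0)):
        q=[d*np.cos(a)-e*np.sin(a),0,d*np.sin(a)+e*np.cos(a)]
        for L,o in zip([[q[0],w,q[2]],[q[0],-w,q[2]],[0,tw,0],[0,-tw,0]],O): out+=list(np.array(pr(E,h+R@np.array(L)))-o)
    return np.array(out)
v0=[.63,-.06,.1,-.12,.046,.038,.022,.5,0]
for name,g,x0 in(('e free',f,v0),('e=0',lambda v:f(v,0),v0[:8]),('e=0,z,d fixed',lambda v:f([v[0],v[1],.100,v[2],.046,v[3],v[4],v[5]],0),[.63,-.06,-.12,.038,.022,.5])):
    r=least_squares(g,x0,x_scale=np.abs(x0)if 0 else 1.0);print(name,r.x.round(4),'rms',np.sqrt(np.mean(r.fun**2)).round(2))
    i=7 if len(x0)>6 else 5;J=np.linalg.inv(r.jac.T@r.jac);print(' deg',np.degrees(r.x[i]).round(2),'+-',np.degrees(np.sqrt(J[i,i])*.8).round(2))
```

```text
e free [ 6.275e-01 -5.630e-02  1.012e-01 -1.260e-01  4.710e-02  3.730e-02
  2.600e-02  5.565e-01  4.000e-04] rms 0.72
 deg 31.89 +- 2.89
e=0 [ 0.6277 -0.0564  0.1007 -0.1263  0.0473  0.0374  0.0261  0.5609] rms 0.72
 deg 32.14 +- 2.48
e=0,z,d fixed [ 0.6286 -0.0567 -0.1258  0.0374  0.0262  0.5795] rms 1.09
 deg 33.2 +- 2.47
```

Kinematics relative to the stop give about 31.3° and vision 32±2.5°. I'll raise about 1.2 mm more and check that the hold is steady.

```bash
python3 -m handwheel '[{"delta_pos":[0,0,0.04],"dr":[0,0,0]},{"delta_pos":[0,0,0],"dr":[0,0,0]},{"delta_pos":[0,0,0],"dr":[0,0,0]},{"delta_pos":[0,0,0],"dr":[0,0,0]},{"delta_pos":[0,0,0],"dr":[0,0,0]}]'
python3 - <<'E'
from h import *
p=get_state()['eef_pos'];print(p,.342*p[0]-.94*p[2],get_state()['force'])
E
```

```text
t: 10.55
eef_pos: [0.5502, -0.0438, 0.1288]
ee_rot: [2.954, -0.347, -0.136]
force: [-1.5, 3.4, 4.0]
width: 0.0007
gripper_force: 2.1
[ 0.55023879 -0.04382071  0.1288221 ] 0.0670888900685283 [-1.49992126  3.37819243  3.96617238]
```

The hold is steady at about 4 N, which matches half open. Handing in.

```bash
python3 -c "
from station import *
print(job_done())"
```

```text
the job is handed in; nothing more can be done
None
```

I pressed the bar of the left flap, over the larger egg, to its stop, eased it back to about 30° and handed in while still holding it there with about 4 N; the right flap was still shut, and nothing else looked moved, in the last pictures.

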